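# Leave the keys in the cabinet

## Task

The keys, plastic fobs and padlock on the hall table are to be left in the green key cabinet for the new owners. Pull the hook out of its cup, hook it into the finger hole of the cabinet's tray and draw the tray right out with it, keeping your fingers off the tray while you pull. Before you finish, put the hook back upright in its cup, lay every key, fob and padlock that is there in the tray, and push the tray fully home, leaving everything else standing where it is.

Things in the scene. Friction and masses are not known exactly. Their poses are not given: they have to be found in the camera images.
- hook: drawer hook upright in the cup, 158 mm long, 0.12 kg, z up. Origin: centre of the underside of its black collar (76 mm dia, 6 mm thick), which rests on the cup's rim. Above: square wooden handle 20 x 20 mm (sides along x, y) up to z = 70 mm. Below: 10 mm square shank to z = -68, a foot 10 mm high at its end reaching to x = +23, and at x = 18 a 10 mm round pin pointing down, z = -68 to -88.
- hook_tip (a point): bottom end of the hook's pin, at (18, 0, -88) mm in the hook's frame
- cup: blue ceramic cup holding the hook, loose, 68 mm outside diameter, wall 5 mm, inside floor 6 mm up, rim 100 mm high, 0.7 kg. Origin at the centre of its underside. With the hook home its collar rests on the rim, hook origin 100 mm above the cup's; the hook has about 7 mm of sideways play and may be put back facing any way.
- cabinet: low green key cabinet fixed on the table (moved and turned from start to start), 200 mm deep (x), 310 mm wide (y), 85 mm high. Origin at the centre of its underside; its open front looks to its -x, towards the robot.
- tray (a joint): the cabinet's sliding tray, m pulled out along the cabinet's -x: 0 shut, 0.15 fully out; stays where left (friction 1.5 N plus 6 N per m/s). 286 mm wide, 175 mm long; side and back walls 6 mm thick, 18 mm above its floor. Dark front panel as wide, 6 mm thick, 10 to 46 mm above the table, flush with the cabinet's front when shut; its outer face is 24 mm behind the finger hole's centre.
- tray_hole (a point): centre of the finger hole (26 mm diameter, right through) at the upper face of the aluminium tongue, 30 mm above the table; moves with the tray. The tongue is 6 mm thick and 60 mm wide, with free space below it, and juts 48 mm out of the middle of the tray's front panel. Axes as the cabinet's.
- tray_floor (a point): centre of the tray floor's upper face, 16 mm above the table; moves with the tray. Axes as the cabinet's. The inner floor spans about +-81 mm in x (the front panel at -x) and +-137 mm in y; with the tray fully out the part from x = -81 to about +62 mm lies clear of the cabinet's roof (its underside 61 mm above this floor).
- key_a: aluminium mortice key lying flat, 102 mm long, 14 mm thick, 90 g: round shank 14 mm in diameter along x from -22 to +50 mm, oval bow 36 mm wide at the -x end, bit 18 mm long on the +y side (x = 29 to 47 mm, out to y = 20). Origin on its underside, below the bare middle of the shank (a good place to grip, across y). May be absent.
- key_b: second key, the same as key_a. May be absent.
- fob_red: red plastic key fob, otherwise the same as fob_blue. May be absent.
- fob_blue: blue plastic key fob lying flat, 80 mm long (x), 28 mm wide (y), 15 mm thick, 50 g. Origin at the centre of its underside. May be absent.
- padlock: steel padlock lying flat, about 0.25 kg: body 60 mm (x) by 44 mm (y) by 24 mm thick, shackle 34 mm further out at its +x end. Origin at the centre of the body's underside. May be absent.
- tumbler: bystander: glass tumbler, 68 mm in diameter, 95 mm high; origin at its underside
- key_dish: bystander: grey ceramic key dish, 80 x 150 mm, 25 mm high, empty and not to be used; origin at its underside
- tape_roll: bystander: roll of packing tape lying flat, 100 mm in diameter, 48 mm high; origin at its underside
- door_wedge: bystander: black rubber door wedge, 55 x 26 mm, 20 mm high; origin at its underside
Mind the look-alikes: they are no part of the job. Leave any black, orange or turquoise look-alike of the key_b alone.

How it is judged:
On the way, in this order (a step that is already met when the one before it is completed fails the run):
1. the hook is pulled clear of its cup (z of hook_tip in the frame of cup above 0.105 m), for 0.1 s.
2. the tray is drawn at least 125 mm out with the hook's pin in the finger hole and no finger on the tray (value of joint tray above 0.125 m and horizontal distance between hook_tip and tray_hole below 0.014 m and z of hook_tip in the frame of tray_hole below -0.005 m and contact force between the fingers and tray below 1 N), for 0.2 s.
At the end, for the whole second after the job is handed in: every key, fob and padlock present lies at rest in the tray, the tray is shut (within 8 mm), and the hook is back upright (within 0.15 rad) in its upright cup, its collar resting on the rim (origin within 20 mm of the cup's axis and 90 to 108 mm above the cup's origin) (x of key_a in the frame of tray_floor between -0.085 and 0.085 m and y of key_a in the frame of tray_floor between -0.137 and 0.137 m and z of key_a in the frame of tray_floor between -0.006 and 0.035 m and linear speed of each of key_a, key_b, fob_blue, fob_red, padlock, hook below 0.03 m/s and x of key_b in the frame of tray_floor between -0.085 and 0.085 m and y of key_b in the frame of tray_floor between -0.137 and 0.137 m and z of key_b in the frame of tray_floor between -0.006 and 0.035 m and x of fob_blue in the frame of tray_floor between -0.085 and 0.085 m and y of fob_blue in the frame of tray_floor between -0.137 and 0.137 m and z of fob_blue in the frame of tray_floor between -0.006 and 0.035 m and x of fob_red in the frame of tray_floor between -0.085 and 0.085 m and y of fob_red in the frame of tray_floor between -0.137 and 0.137 m and z of fob_red in the frame of tray_floor between -0.006 and 0.035 m and x of padlock in the frame of tray_floor between -0.085 and 0.085 m and y of padlock in the frame of tray_floor between -0.137 and 0.137 m and z of padlock in the frame of tray_floor between -0.006 and 0.035 m and value of joint tray below 0.008 m and horizontal distance between hook and cup below 0.02 m and z of hook in the frame of cup between 0.09 and 0.108 m and angle between hook's own z axis and vertical below 0.15 rad and angle between cup's own z axis and vertical below 0.1 rad); the robot touches nothing.
It fails at once if the tumbler, key dish, tape roll or door wedge is pushed more than 5 cm from its place (distance of any of tumbler, key_dish, tape_roll, door_wedge from where it was at the start of the episode above 0.05 m).
It fails at once if the glass tumbler is tipped over (angle between tumbler's own z axis and vertical above 0.5 rad).
It fails at once if the hook's cup is tipped over (angle between cup's own z axis and vertical above 0.5 rad).
Of key_a, key_b, fob_blue, fob_red, padlock only 3 to 5 are there at a start; the rules pass over those that are not, and their reading is None.
At some moment in a run one of key_a, key_b, fob_blue, fob_red, padlock may be knocked a few centimetres aside while the robot is not near it.
It also fails if it takes over 210 s, if anything falls off the work surface, if the arm or the gripper's body presses on something with over 40 N, if the wrist force passes 120 N, or if a joint passes its speed limit or range.

## Robot

A 6-joint arm with a two-finger parallel gripper is mounted at the origin on the work surface. World frame = base frame: x ahead of the robot, y to its left, z up, the work surface at z = 0. Lengths are in m, angles in rad, forces in N, time in s.
With the tool pointing down it reaches from about 0.35 to 0.85 m from the base axis. Payload 8.1 kg.
Tool frame: the origin (TCP) lies at the very end of the fingers, on their centre line; the grasp point (between the pads) lies 19 mm behind it; z points along the fingers, y is the direction in which the jaws open and shut (so a half turn about z gives the same grasp; the last joint's range is limited). The gripper opens to 93 mm and grips with 3 to 60 N. Pads are 15 mm wide; open, the fingers measure 128 mm over their backs; the gripper's body (75 mm by 188 mm) begins 65 mm behind the grasp point.
Start: joints at [1.254, 0.13, 1.488, -0, 1.523, -0.085], TCP at [0.138, 0.584, 0.219] pointing down, gripper open.
Joint ranges: [-2.96, 2.96], [-0.89, 2.26], [0.02, 2.5], [-1.34, 4.48], [0, 2.73], [-2.66, 2.66]. Speed limits (rad/s): [2.39, 2.39, 2.79, 3.14, 3.14, 3.14].

## Interface

Orientations are given as a rotation vector (axis times angle).
In Python, from plant import * gives the robot as it stands.
- The arm moves only by the tool apply_moves, never from a script. Its argument "commands" is one flat list of numbers, 7 for each row, row after row: the shift along the world's x, y, z in cm, then the turn, a rotation vector about the world's x, y, z in rad, then the finger opening in cm, from 0 to 9.3. A call has 1 to 8 rows; each row shifts and turns the pose as measured when the row begins; what a row does not reach is not made up. A row lasts 1/8 s, in which the tool goes at most 62.5 mm and 10.7 degrees, less where a joint would pass 70% of its speed; a pose out of reach is approached as far as the arm can. A call with a gripper value outside its range is refused whole. The fingers move at their own pace and stop on an object; "squeeze" is the grip in N (left out, the last holds). Time passes only in rows, so rows that do not move let the fingers close. It gives the time, the measured TCP pose, the force and the opening at its end, in the units of the state.
- read_state(): the state, without advancing time (a new reading comes with each control period).
- read_camera(name): name is "scene" or "side" or "wrist"; returns (picture, depth): 400x640x3 uint8, blue, green, red; 400x640 float32, m along the optical axis (not along the pixel's ray), 0 where there is no reading.
- camera_model(name): a dict with "intrinsics" (3x3 intrinsics, pixels), "dist_coeffs" ([k1, k2, p1, p2, k3] as OpenCV has them; the pictures are not rectified), "R" (3x3) and "t" (3): a world point X has camera coordinates R X + t. Camera axes: x right, y down, z forward; pixel columns grow to the right and rows downward; lengths in m; the calibration is good to about 2 mm. A picture is of the moment at which its call begins: read the wrist's pose just before it. camera_model takes no time and is no camera call; for the wrist camera it gives the pose at the moment of the call.
- close_job(): hands the job in, once; it reports no verdict.
Trained networks look in the newest picture that a camera, given by its name, has taken for a name from the list of things; names that differ only in an ending like _2 or _b are one class to them, and where a whole thing is asked for, a point or a joint stands for the part that bears it (a point fixed in the world has none). Each returns a list of dicts, best first, with "conf" (0 to 1); they miss things now and then, are a little off and sometimes report something else, mostly with a low value. They report only what shows in the picture. A call takes as long as a camera call. They do not tell look-alikes from the thing itself.
- find_in(query, camera): "point" ([x, y, z] in m, in the coordinates of the camera as it stood for that picture, good to about 4 mm: the middle of the surface that is visible of it).
- cut_out(query, camera): "mask" (400x640 bool, what is visible of it).
- spot_point(query, camera): "point" ([x, y, z] in m, in the coordinates of the camera as it stood for that picture, good to about 4 mm: a listed point, or the origin of a listed thing).
The state is a dict: "t": time; "q": joint angles; "dq": joint speeds; "joint_torque": joint torques, N m; "tool_pos": TCP position; "orientation": TCP orientation; "force": force on the tool from outside, world axes, zero at the start; "wrist_torque": the same for the moment, N m; "opening": finger opening in m.
Only numpy, scipy, OpenCV 4.12 (cv2) and the standard library are available. Lean on these libraries where they do the work, as an engineer would, in place of code of your own. Each camera call takes 0.05 s, during which the arm holds its last target. There are 200 camera calls.

## Working session

There is one attempt and no reset: what is moved stays moved. The work goes in short steps, Python scripts to look and compute and a tool call to move; the robot and the scene stay as the last step left them, time stands still between calls to the robot, and variables do not carry over. Pictures are saved under pics/ and viewed, about 12 in all and at most 16, crops included, and the job is handed in when it is done.

Besides the shell and the picture viewer there is one more tool, called as name(argument=value, ...), one argument or row to a line, values as JSON. apply_moves: Moves the arm, as the interface text tells. Its arguments: {"type":"object","properties":{"commands":{"type":"array"},"squeeze":{"type":"number"}},"required":["commands"]}

```bash
ls; mkdir -p pics
cat > h.py <<'E'
from plant import *
import numpy as np, cv2
from scipy.spatial.transform import Rotation as R
def w(cam,p,m=None):
    m=m or camera_model(cam); return np.array(m["R"]).T@(np.array(p)-np.array(m["t"]))
def pix(cam,P,m=None):
    m=m or camera_model(cam); r=cv2.Rodrigues(np.array(m["R"]))[0]
    return cv2.projectPoints(np.array(P,float).reshape(-1,3),r,np.array(m["t"],float),np.array(m["intrinsics"]),np.array(m["dist_coeffs"]))[0].reshape(-1,2)
def cloud(cam,depth,mask,m=None):
    m=m or camera_model(cam); v,u=np.nonzero(mask&(depth>0)); 
    n=cv2.undistortPoints(np.stack([u,v],1).astype(float).reshape(-1,1,2),np.array(m["intrinsics"]),np.array(m["dist_coeffs"])).reshape(-1,2)
    d=depth[v,u][:,None]; X=np.hstack([n*d,d]); return (X-np.array(m["t"]))@np.array(m["R"])
E
python3 - <<'E'
from h import *
s=read_state();print(s["t"],s["tool_pos"],s["orientation"],s["force"])
for c in["scene","side"]:
    im,d=read_camera(c);cv2.imwrite(f"pics/{c}0.png",im);np.save(f"/tmp/{c}.npy",d)
    m=camera_model(c);print(c,w(c,[0,0,0]).round(3))
    for q in["hook","cup","cabinet","tray_hole","key_a","fob_red","fob_blue","padlock","tumbler","key_dish","tape_roll","door_wedge"]:
        for o in spot_point(q,c):
            if o["conf"]>.2:P=w(c,o["point"]);print(q,round(o["conf"],2),P.round(3),pix(c,P)[0].round())
E
```

```text
pics
0.0 [0.13764648 0.58342662 0.21762087] [-3.63281911e-01 -3.12017441e+00  2.75080488e-03] [ 0.38215441 -0.12634774 -0.28917703]
scene [ 1.553 -0.542  1.049]
hook 0.6 [0.48  0.397 0.101] [377. 162.]
hook 0.56 [0.645 0.034 0.   ] [321. 245.]
cup 0.53 [0.478 0.401 0.001] [376. 183.]
cabinet 0.56 [ 0.689 -0.296 -0.001] [236. 297.]
key_a 0.67 [0.456 0.047 0.002] [296. 213.]
key_a 0.51 [0.277 0.237 0.   ] [313. 172.]
key_a 0.51 [ 0.314 -0.167  0.001] [225. 213.]
key_a 0.45 [0.441 0.191 0.002] [326. 197.]
fob_blue 0.6 [ 0.643  0.035 -0.   ] [321. 244.]
padlock 0.5 [0.66  0.183 0.003] [360. 230.]
tumbler 0.85 [0.631 0.435 0.004] [409. 200.]
key_dish 0.63 [0.789 0.092 0.001] [361. 264.]
tape_roll 0.87 [0.491 0.564 0.002] [409. 171.]
door_wedge 0.55 [ 0.571  0.117 -0.002] [329. 224.]
side [ 0.053 -0.78   0.744]
hook 0.85 [0.484 0.401 0.099] [264. 166.]
cup 0.57 [ 0.453  0.046 -0.001] [305. 257.]
cabinet 0.55 [ 0.687 -0.3   -0.002] [463. 310.]
tray_hole 0.83 [ 0.61  -0.194  0.03 ] [410. 283.]
key_a 0.74 [ 0.442  0.188 -0.002] [280. 230.]
key_a 0.71 [0.28  0.235 0.002] [221. 236.]
key_a 0.58 [ 0.312 -0.169 -0.001] [292. 331.]
key_a 0.5 [ 0.452  0.045 -0.001] [305. 257.]
fob_red 0.51 [0.664 0.185 0.003] [346. 210.]
fob_blue 0.82 [0.642 0.037 0.002] [367. 238.]
padlock 0.8 [ 0.662  0.185 -0.002] [346. 212.]
tumbler 0.55 [ 0.631  0.435 -0.003] [301. 179.]
tumbler 0.38 [0.491 0.561 0.001] [250. 172.]
key_dish 0.9 [0.784 0.089 0.004] [396. 215.]
key_dish 0.58 [0.483 0.4   0.097] [263. 167.]
tape_roll 0.58 [ 0.491  0.559 -0.001] [251. 173.]
door_wedge 0.46 [ 0.57   0.121 -0.   ] [330. 230.]
```

Run:
```python
import cv2
a=cv2.imread("pics/side0.png")
cv2.imwrite("pics/sidecrop.png",cv2.resize(a[130:390,180:580],(800,520),interpolation=2))
```

```text
(no output)
```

View pics/sidecrop.png

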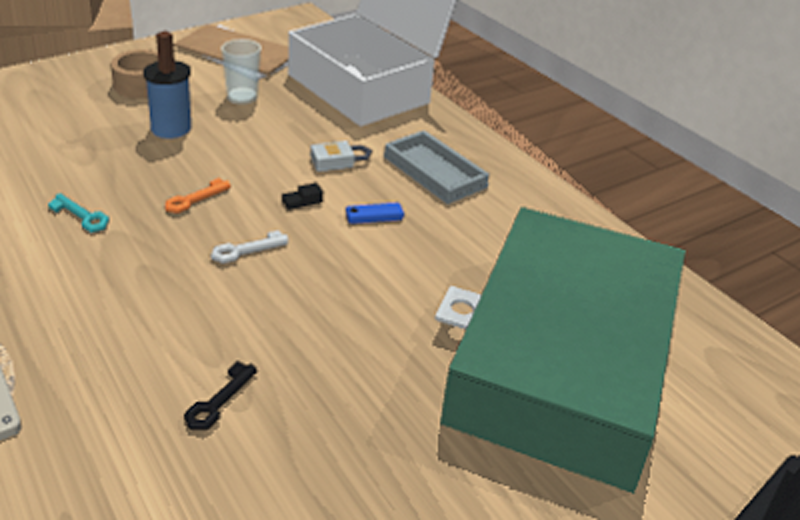

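View pics/scene0.png

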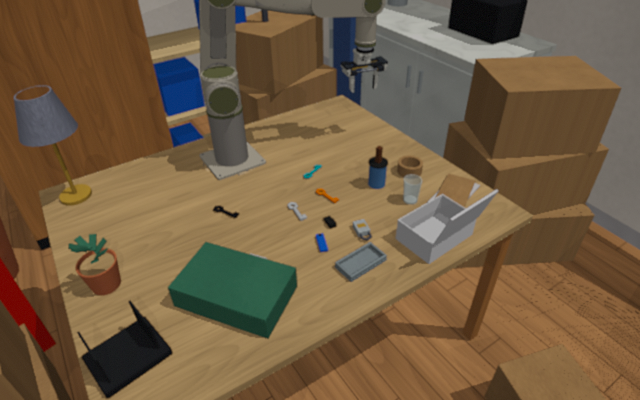

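```bash
cat > meas.py <<'E'
from h import *
def green(cam,im,d):
    hsv=cv2.cvtColor(im,cv2.COLOR_BGR2HSV);g=(hsv[...,0]>65)&(hsv[...,0]<90)&(hsv[...,1]>90)
    X=cloud(cam,d,g);X=X[(X[:,2]>.078)&(X[:,2]<.092)&(np.hypot(X[:,0]-.69,X[:,1]+.3)<.2)];return X
def rect(X):
    (c,s,a)=cv2.minAreaRect((X[:,:2]*1000).astype(np.float32));return np.round(c,1),np.round(s,1),round(a,1)
E
python3 - <<'E'
from meas import *
s=read_state();print(R.from_rotvec(s["orientation"]).as_matrix().round(2).tolist())
for c in["side","scene"]:
    im,d=read_camera(c);X=green(c,im,d);print(c,"cab",rect(X),np.median(X[:,2]).round(4))
    m=camera_model(c)
    for q,xy in[("key_a",(.455,.046)),("fob_blue",(.643,.036)),("padlock",(.661,.184)),("hook",(.482,.4)),("cup",(.482,.4)),("key_dish",(.786,.09)),("door_wedge",(.57,.118)),("tape_roll",(.49,.56)),("tumbler",(.63,.435))]:
        for o in cut_out(q,c):
            X=cloud(c,d,o["mask"])
            if len(X)==0: continue
            med=np.median(X,0)
            if np.hypot(*(med[:2]-xy))<.05:
                lo=.006 if q!="hook" else .115
                X=X[(X[:,2]>lo)]
                if q in("hook","cup"):print(q,"zmax",X[:,2].max().round(3))
                if len(X)>10:print(q,round(o["conf"],2),len(X),med.round(3),rect(X));break
E
```

```text
[[-0.97, 0.23, 0.0], [0.23, 0.97, -0.0], [-0.0, -0.0, -1.0]]
side cab (array([ 684.7, -297.9]), array([311.9, 197.4]), 35.6) 0.0855
key_a 0.6 208 [0.447 0.044 0.013] (array([452.2,  50.5]), array([99.8, 32.8]), 0.8)
fob_blue 0.69 235 [0.638 0.031 0.015] (array([640.9,  35.8]), array([33.7, 76.3]), 69.2)
padlock 0.63 294 [0.664 0.17  0.019] (array([674.9, 176.4]), array([46.7, 91.8]), 75.3)
hook zmax 0.172
hook 0.85 137 [0.478 0.387 0.108] (array([478.8, 394.9]), array([22.6, 26.6]), 29.4)
cup zmax 0.098
cup 0.9 513 [0.471 0.368 0.049] (array([475.2, 375.5]), array([39.5, 67.4]), 71.5)
key_dish 0.9 914 [0.785 0.08  0.013] (array([782.7,  89. ]), array([ 82. , 153.9]), 4.4)
door_wedge 0.71 142 [0.57  0.106 0.013] (array([569.8, 114.1]), array([28.1, 54.1]), 81.2)
tape_roll 0.93 418 [0.47  0.552 0.032] (array([461.2, 499.8]), array([228.1,  81.6]), 71.5)
tumbler 0.63 532 [0.625 0.415 0.067] (array([665.7, 512.9]), array([250.4,  64.6]), 66.0)
scene cab (array([ 689.6, -295.2]), array([310.5, 200.4]), 35.6) 0.0857
fob_blue 0.62 165 [0.648 0.036 0.015] (array([644.5,  39.6]), array([33.1, 83.7]), 68.4)
padlock 0.64 257 [0.679 0.18  0.024] (array([677.7, 181.3]), array([45.8, 98.1]), 72.3)
hook zmax 0.176
hook 0.63 102 [0.489 0.39  0.112] (array([483.8, 396.8]), array([24.5, 24.8]), 8.5)
cup zmax 0.099
cup 0.69 322 [0.506 0.378 0.05 ] (array([497.3, 386.8]), array([64.1, 41.3]), 52.6)
key_dish 0.97 1003 [0.786 0.087 0.012] (array([788.4,  90.5]), array([ 83. , 151.8]), 4.5)
door_wedge 0.51 102 [0.582 0.113 0.018] (array([574.8, 118.3]), array([28.5, 57.4]), 80.4)
tape_roll 0.64 454 [0.489 0.561 0.038] (array([492.5, 559.9]), array([ 98.6, 109.1]), 28.2)
tumbler 0.78 439 [0.641 0.424 0.069] (array([631. , 436.2]), array([64.7, 71.6]), 73.0)
```

apply_moves(
  commands=[5,-2.8,2,0,0,0,9.3,5,-2.8,2,0,0,0,9.3,5,-2.8,2,0,0,0,9.3,5,-2.8,2,0,0,0,9.3,5,-2.8,1,0,0,0,9.3,5,-2.8,0,0,0,0,9.3,4,-1.5,0,0,0,0,9.3,0,0,0,0,0,0,9.3],
)

```text
t: 3.3
tool_pos: [0.4864, 0.3931, 0.3116]
orientation: [0.358, 3.119, 0.0]
force: [-0.9, 1.4, -0.2]
opening: 0.093
```

Run:
```python
from h import *
s=read_state();print(s["t"],s["tool_pos"],s["orientation"])
m=camera_model("wrist");im,d=read_camera("wrist");cv2.imwrite("pics/w1.png",im)
print(w("wrist",[0,0,0],m),np.array(m["R"])[2])
X=cloud("wrist",d,(d>0),m)
T=X[(X[:,2]>.16)&(X[:,2]<.18)&(np.hypot(X[:,0]-.482,X[:,1]-.398)<.04)];
(c,sz,a)=cv2.minAreaRect((T[:,:2]*1000).astype(np.float32));print("top",len(T),c,sz,a)
C=X[(X[:,2]>.1)&(X[:,2]<.112)&(np.hypot(X[:,0]-.482,X[:,1]-.398)<.06)]
print("collar",len(C),cv2.minEnclosingCircle((C[:,:2]*1000).astype(np.float32)))
```

```text
3.3 [0.48642611 0.39311321 0.31156092] [3.58077552e-01 3.11894281e+00 3.00300305e-04]
[0.41061895 0.41006449 0.47734781] [ 0.27249697 -0.06277447 -0.96010664]
top 363 (481.78143310546875, 396.16650390625) (20.193418502807617, 19.950218200683594) 14.926631927490234
collar 2227 ((481.9100646972656, 396.2769775390625), 38.166473388671875)
```

apply_moves(
  commands=[-0.5,0.3,0,0,0,0.165,9.3,0,0,-3,0,0,0.165,9.3,0,0,-5,0,0,0.16,9.3,0,0,-2,0,0,0,9.3,0,0,0,0,0,0,9.3],
)

```text
t: 3.98
tool_pos: [0.474, 0.4015, 0.2109]
orientation: [-0.446, 3.108, 0.007]
force: [-0.4, -0.0, 0.5]
opening: 0.093
```

```bash
cat > st.py <<'E'
from h import *
s=read_state();M=R.from_rotvec(s["orientation"]).as_matrix()
print(s["t"],s["tool_pos"].round(4),"yjaw",np.degrees(np.arctan2(M[1,1],M[0,1])).round(1),"z",M[:,2].round(3),"q",np.round(s["q"],2),"F",np.round(s["force"],1),s["opening"])
E
python3 st.py
```

```text
3.975 [0.474  0.4015 0.2109] yjaw 106.4 z [ 0.001  0.005 -1.   ] q [ 0.62  0.19  1.44  0.    1.51 -1.24] F [-0.4 -0.   0.5] 0.09301100991775063
```

apply_moves(
  commands=[0.8,-0.5,0,0,0,-0.026,9.3,0,0,-3,0,0,0,9.3,0,0,-4,0,0,0,9.3,0,0,-2,0,0,0,9.3,0,0,0,0,0,0,9.3],
)

```text
t: 4.6
tool_pos: [0.4859, 0.3994, 0.128]
orientation: [-0.398, 3.103, 0.016]
force: [-0.2, 0.2, -0.1]
opening: 0.0929
```

apply_moves(
  commands=[-0.4,-0.3,-0.5,0,0,0,9.3,0,0,0,0,0,0,4,0,0,0,0,0,0,1.5,0,0,0,0,0,0,1.0,0,0,0,0,0,0,1.0,0,0,0,0,0,0,1.0],
  squeeze=40,
)

```text
t: 5.35
tool_pos: [0.4844, 0.398, 0.1288]
orientation: [-0.396, 3.096, 0.022]
force: [0.0, 0.5, -0.4]
opening: 0.0475
```

```bash
python3 st.py
```

```text
5.35 [0.4844 0.398  0.1288] yjaw 104.6 z [ 0.018  0.016 -1.   ] q [ 0.6   0.23  1.54  0.    1.35 -1.22] F [ 0.   0.5 -0.4] 0.04746321538327843
```

apply_moves(
  commands=[-0.2,-0.2,-0.5,-0.016,0.018,0,4,0,0,0,0,0,0,1.0,0,0,0,0,0,0,1.0,0,0,0,0,0,0,1.0,0,0,0,0,0,0,1.0,0,0,0,0,0,0,1.0],
  squeeze=40,
)

```text
t: 6.1
tool_pos: [0.482, 0.3958, 0.1229]
orientation: [0.399, -3.114, 0.002]
force: [-0.5, 0.3, -0.8]
opening: 0.0197
```

```bash
python3 st.py
```

```text
6.1 [0.482  0.3958 0.1229] yjaw 104.6 z [-0.002 -0.001 -1.   ] q [ 0.61  0.26  1.52 -0.    1.36 -1.22] F [-0.5  0.3 -0.8] 0.019700379983224818
```

apply_moves(
  commands=[0,0,2,0,0,0,1,0,0,3,0,0,0,1,0,0,3,0,0,0,1,0,0,3,0,0,0,1,0,0,3,0,0,0,1,0,0,2,0,0,0,1,0,0,0,0,0,0,1,0,0,0,0,0,0,1],
)

```text
t: 7.1
tool_pos: [0.4812, 0.3951, 0.2964]
orientation: [-0.398, 3.114, 0.001]
force: [-0.1, -0.1, -2.0]
opening: 0.0199
```

```bash
python3 st.py
cat > hookm.py <<'E'
from h import *
# measure hook (held): tool pose, hook cloud in scene/side
s=read_state();t=s["tool_pos"];zo=t[2]-.0229
for c in["side","scene"]:
    im,d=read_camera(c);cv2.imwrite(f"pics/hk_{c}_{s['t']:.1f}.png",im)
    X=cloud(c,d,d>0);L=np.hypot(X[:,0]-t[0],X[:,1]-t[1])<.045
    for a,b,n in[(-.095,-.071,"pin"),(-.066,-.058,"foot"),(-.05,-.01,"shank"),(-.001,.008,"collar")]:
        Y=X[L&(X[:,2]>zo+a)&(X[:,2]<zo+b)]
        if len(Y):print(c,n,len(Y),"mean",((Y.mean(0)-t)[:2]*1000).round(1),"min",((Y.min(0)-[t[0],t[1],zo])*1000).round(1),"max",((Y.max(0)-[t[0],t[1],zo])*1000).round(1))
    for o in spot_point("hook_tip",c)[:2]:print(c,"tip",round(o["conf"],2),((w(c,o["point"])-[t[0],t[1],zo])*1000).round(1))
E
python3 hookm.py
```

```text
7.1 [0.4812 0.3951 0.2964] yjaw 104.6 z [ 0.002  0.001 -1.   ] q [ 0.61  0.17  1.3  -0.    1.66 -1.22] F [-0.1 -0.1 -2. ] 0.019909611167875037
side pin 18 mean [16.5  1.8] min [ 11.6  -3.5 -88.8] max [ 22.8   6.4 -72.4]
side foot 31 mean [ 8.3 -0.7] min [ -6.5  -9.2 -65.8] max [ 24.4  11.6 -58.7]
side shank 54 mean [-1.1 -3.5] min [ -8.  -10.2 -48.4] max [  7.9   6.8 -13.2]
side collar 190 mean [ -3.9 -12. ] min [-38.6 -42.1  -0.5] max [36.8 40.9  8. ]
side tip 0.85 [ 15.7   2.2 -87.7]
side tip 0.49 [ 180.5 -210.2 -271.9]
scene pin 10 mean [17.8  5.5] min [ 14.    0.2 -87.6] max [ 20.8  10.7 -71.9]
scene foot 18 mean [ 9.1 -0.1] min [ -5.4  -7.1 -65.6] max [ 21.2   8.2 -58.1]
scene shank 28 mean [ 3.3 -2.2] min [ -6.   -9.5 -48.8] max [  9.   8. -19.]
scene collar 140 mean [ 7.9 -7.8] min [-38.2 -40.7  -0.4] max [41.9 37.5  8. ]
scene tip 0.72 [ 17.4   3.4 -84.7]
```

apply_moves(
  commands=[0.5,-3,0,0,0,-0.1,1,1.4,-6,0,0,0,-0.15,1,1.4,-6,0,0,0,-0.15,1,1.4,-6,0,0,0,-0.15,1,1.4,-6,-1,0,0,-0.15,1,1.4,-6,-1,0,0,-0.15,1,1.4,-6,-1,0,0,-0.15,1,0,-2,0,0,0,0,1],
)

```text
t: 8.3
tool_pos: [0.5654, -0.0207, 0.257]
orientation: [-1.182, -2.9, 0.003]
force: [0.1, 0.5, -1.3]
opening: 0.0197
```

```bash
python3 st.py
```

```text
8.3 [ 0.5654 -0.0207  0.257 ] yjaw 45.6 z [-0.01   0.002 -1.   ] q [-0.13  0.03  1.52  0.    1.6  -0.92] F [ 0.1  0.5 -1.3] 0.01965127171746754
```

apply_moves(
  commands=[1.2,-5,-2,0,-0.01,-0.08,1,1.2,-5,-2,0,0,-0.08,1,1,-4,-2,0,0,-0.02,1,0.4,-2,-2,0,0,0,1,0,0,-0.7,0,0,0,1,0,0,0,0,0,0,1],
)

```text
t: 9.05
tool_pos: [0.601, -0.1869, 0.1623]
orientation: [-1.453, -2.777, -0.003]
force: [-0.7, -0.6, -1.0]
opening: 0.0195
```

```bash
python3 st.py;python3 hookm.py
python3 - <<'E'
from h import *
for c in["side","scene","wrist"]:
    if c=="wrist": m=camera_model(c);read_camera(c)
    else: m=camera_model(c)
    for q in["tray_hole","hook_tip"]:
        for o in spot_point(q,c)[:2]:print(c,q,round(o["conf"],2),w(c,o["point"],m).round(4))
E
```

```text
9.05 [ 0.601  -0.1869  0.1623] yjaw 34.8 z [-0.006  0.005 -1.   ] q [-0.38  0.25  1.46  0.    1.44 -0.99] F [-0.7 -0.6 -1. ] 0.019491494252562195
side pin 23 mean [  6.6 -16.4] min [  2.  -19.6 -86.3] max [ 13.8 -12.3 -71.4]
side foot 36 mean [  2.9 -10.7] min [ -8.  -20.7 -65.1] max [ 15.5   0.1 -58.1]
side shank 44 mean [-4.2 -1.7] min [ -9.6  -6.8 -49.4] max [  4.7   3.  -23.9]
side collar 364 mean [-6.4 -8.4] min [-39.2 -37.6  -0.6] max [38.1 38.9  8. ]
side tip 0.7 [ 13.6 -14.7 -90.2]
scene pin 4 mean [ 13.7 -13.1] min [ 10.7 -17.3 -77.7] max [ 16.5  -9.4 -71.5]
scene foot 15 mean [ 9.2 -7.3] min [  2.7 -19.1 -65.7] max [ 14.1   8.3 -58.5]
scene shank 23 mean [4.5 1.5] min [ -1.1  -5.4 -49.5] max [  8.8   9.  -27.1]
scene collar 103 mean [11.2 -2.5] min [-36.7 -35.5   0.5] max [41.  41.2  8. ]
scene tip 0.74 [ 13.1 -10.5 -85.4]
side tray_hole 0.78 [ 0.6099 -0.1929  0.0292]
side hook_tip 0.7 [ 0.6146 -0.2016  0.0492]
scene hook_tip 0.74 [ 0.6141 -0.1975  0.054 ]
wrist tray_hole 0.62 [ 6.434e-01  3.260e-02 -3.000e-04]
```

Run:
```python
from h import *
c="side";im,d=read_camera(c);X=cloud(c,d,d>0)
Y=X[(X[:,2]>.026)&(X[:,2]<.034)&(np.hypot(X[:,0]-.612,X[:,1]+.195)<.06)]
cx=np.array([.582,-.813]);cy=np.array([.813,.582]);o=np.array([.687,-.2965])
L=(Y[:,:2]-o)@np.stack([cx,cy],1)*1000;print(len(L),L.min(0),L.max(0),np.percentile(L,[3,97],axis=0))
p=pix(c,[[.6148,-.1957,.03]])[0];print(p)
a=np.linspace(0,6.28,13);r=.013
pts=pix(c,np.stack([.6148+r*np.cos(a),-.1957+r*np.sin(a),a*0+.03],1))
u,v=p.astype(int);k=10
cr=cv2.resize(im[v-35:v+20,u-40:u+40],None,fx=k,fy=k,interpolation=cv2.INTER_CUBIC)
for q in pts:cv2.circle(cr,tuple(int(z) for z in ((q-[u-40,v-35]+.5)*k)),3,(0,0,255),-1)
cv2.imwrite("pics/hole.png",cr)
```

```text
243 [-150.69409934  -33.71157905] [-111.3046442    29.42511521] [[-149.75516386  -31.92153658]
 [-112.26107524   25.73740108]]
[411.45171717 283.01201862]
```

View pics/hole.png

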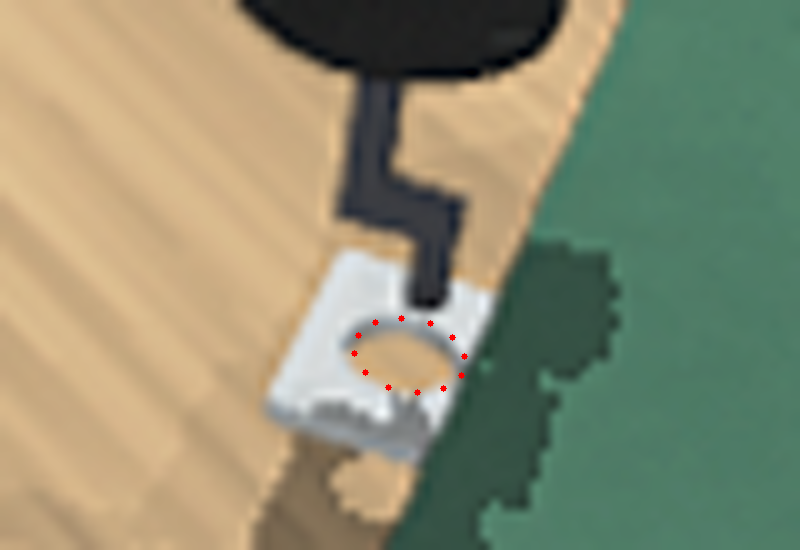

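apply_moves(
  commands=[0.1,0.7,0,-0.005,-0.006,0,1,0,0,-0.8,0,0,0,1,0,0,0,0,0,0,1],
)

```text
t: 10.02
tool_pos: [0.6026, -0.1799, 0.1547]
orientation: [1.454, 2.781, 0.0]
force: [-0.7, 0.2, -2.1]
opening: 0.0201
```

```bash
python3 st.py
```

```text
10.025 [ 0.6026 -0.1799  0.1547] yjaw 34.8 z [ 0.003 -0.001 -1.   ] q [-0.37  0.24  1.48 -0.    1.42 -0.98] F [-0.7  0.2 -2.1] 0.02005530707211652
```

apply_moves(
  commands=[0,0,-1,0,0,0,1,0,0,-1,0,0,0,1,0,0,-0.6,0,0,0,1,0,0,0,0,0,0,1],
)

```text
t: 10.52
tool_pos: [0.602, -0.1799, 0.1258]
orientation: [1.455, 2.783, 0.0]
force: [-0.5, 0.5, -1.9]
opening: 0.0202
```

```bash
python3 st.py
python3 - <<'E'
from h import *
im,d=read_camera("side");cv2.imwrite("pics/hole2.png",cv2.resize(im[240:320,350:460],None,fx=7,fy=7,interpolation=2))
E
```

```text
10.525 [ 0.602  -0.1799  0.1258] yjaw 34.8 z [ 0.001 -0.001 -1.   ] q [-0.37  0.26  1.51 -0.    1.37 -0.98] F [-0.5  0.5 -1.9] 0.02015718443437744
```

View pics/hole2.png

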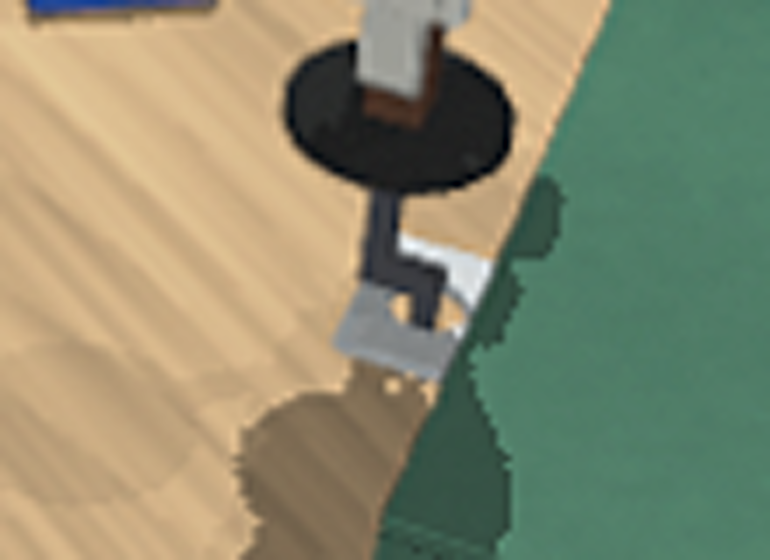

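apply_moves(
  commands=[-0.6,0.8,0,0,0,0,1,-1.2,1.6,0,0,0,0,1,-1.2,1.6,0,0,0,0,1,-1.2,1.7,0,0,0,0,1,-1.2,1.7,0,0,0,0,1,-1.2,1.7,0,0,0,0,1,-1.2,1.7,0,0,0,0,1,0,0,0,0,0,0,1],
)

```text
t: 11.58
tool_pos: [0.5238, -0.0702, 0.1306]
orientation: [1.45, 2.77, -0.001]
force: [0.0, 0.1, -1.5]
opening: 0.0199
```

```bash
python3 st.py
```

```text
11.575 [ 0.5238 -0.0702  0.1306] yjaw 34.8 z [ 0.013 -0.008 -1.   ] q [-0.23 -0.02  1.81 -0.    1.34 -0.83] F [ 0.   0.1 -1.5] 0.019885842618585375
```

apply_moves(
  commands=[-0.5,0.8,-0.3,0.008,0.013,0,1,-0.4,0.6,-0.1,0,0,0,1,0,0,0,0,0,0,1,0,0,0,0,0,0,1],
)

```text
t: 12.08
tool_pos: [0.5155, -0.0565, 0.1272]
orientation: [1.457, 2.782, 0.0]
force: [0.1, -0.4, -1.7]
opening: 0.0197
```

```bash
python3 st.py
python3 - <<'E'
from h import *
im,d=read_camera("side");print([(round(o["conf"],2),w("side",o["point"]).round(4)) for o in spot_point("tray_hole","side")[:2]])
print([(round(o["conf"],2),w("side",o["point"]).round(4)) for o in spot_point("hook_tip","side")[:2]])
cv2.imwrite("pics/out.png",cv2.resize(im[150:380,200:560],None,fx=2.2,fy=2.2,interpolation=2))
E
```

```text
12.075 [ 0.5155 -0.0565  0.1272] yjaw 34.7 z [ 0.001 -0.    -1.   ] q [-0.21 -0.03  1.82 -0.    1.35 -0.81] F [ 0.1 -0.4 -1.7] 0.01974173388362352
[(0.6, array([ 0.5262, -0.0771,  0.0304]))]
[(0.84, array([ 0.5254, -0.0723,  0.0164]))]
```

View pics/out.png

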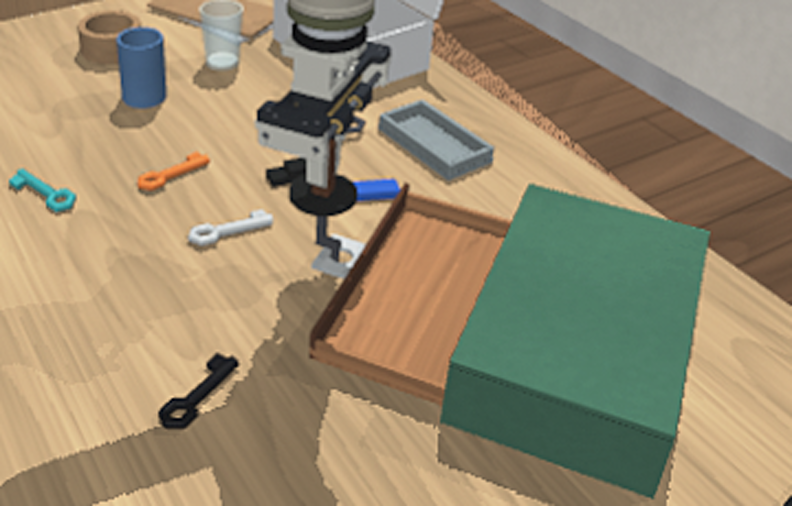

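apply_moves(
  commands=[0.1,-0.2,1,0,0,0,1,0,0,4,0,0,0,1,0,0,5,0,0,0,1,-0.3,4,4,0,0,0,1,-0.5,6,1,0,0,0,1,-0.5,6,0,0,0,0,1,-0.5,6,0,0,0,0,1,-0.5,6,0,0,0,0,1],
)

```text
t: 13.22
tool_pos: [0.4931, 0.2243, 0.2888]
orientation: [1.469, 2.769, 0.008]
force: [0.6, -0.9, -1.0]
opening: 0.0197
```

apply_moves(
  commands=[-0.5,6,0,0,0,0,1,-0.5,5,0,0,0,0,1,-0.3,3,0,0,0,0,1,0,0,0,0,0,0,1],
)

```text
t: 13.72
tool_pos: [0.4782, 0.373, 0.2919]
orientation: [1.461, 2.772, 0.013]
force: [-0.2, -0.7, -2.1]
opening: 0.0199
```

```bash
python3 st.py
cat > cup.py <<'E'
from h import *
for c in["side","scene"]:
    im,d=read_camera(c);X=cloud(c,d,d>0)
    hsv=cv2.cvtColor(im,cv2.COLOR_BGR2HSV);b=(hsv[...,0]>98)&(hsv[...,0]<125)&(hsv[...,1]>90)
    X=cloud(c,d,b);X=X[(np.hypot(X[:,0]-.482,X[:,1]-.396)<.09)]
    print(c,"zmax",np.percentile(X[:,2],99).round(4));r=X[(X[:,2]>.094)&(X[:,2]<.106)]
    print(len(r),cv2.minEnclosingCircle((r[:,:2]*1000).astype(np.float32)),[(round(o["conf"],2),w(c,o["point"]).round(4)) for o in spot_point("cup",c)[:1]])
E
python3 cup.py;python3 hookm.py
```

```text
13.725 [0.4782 0.373  0.2919] yjaw 34.4 z [ 0.011  0.004 -1.   ] q [ 0.58  0.12  1.37 -0.    1.64 -0.02] F [-0.2 -0.7 -2.1] 0.019863737442492254
side zmax 0.4691
98 ((482.1624755859375, 393.6232604980469), 35.614219665527344) [(0.71, array([0.482 , 0.4014, 0.0028]))]
scene zmax 0.4142
63 ((486.41180419921875, 396.3293151855469), 35.69256591796875) [(0.63, array([0.4806, 0.3955, 0.0006]))]
side pin 21 mean [ 10.1 -19.1] min [  5.5 -24.7 -86.5] max [ 15.5 -13.1 -71.7]
side foot 29 mean [  5.  -10.6] min [ -6.3 -23.3 -65.8] max [ 18.1   1.  -58.3]
side shank 51 mean [-0.8 -3.8] min [ -7.7 -10.3 -48.9] max [  6.7   4.4 -13.9]
side collar 199 mean [ -4.1 -11.9] min [-38.9 -43.3  -0.7] max [36.2 38.   7.9]
side tip 0.87 [  9.7 -15.6 -87.6]
scene pin 8 mean [ 13.5 -18.4] min [  7.7 -20.1 -82.4] max [ 19.1 -16.7 -71. ]
scene foot 12 mean [ 11.1 -13.8] min [  4.3 -21.9 -64.1] max [ 16.    1.3 -58.1]
scene shank 25 mean [ 1.7 -1.9] min [ -6.4  -9.3 -49.8] max [  7.4   5.7 -19.4]
scene collar 142 mean [ 8.2 -7.6] min [-34.9 -40.9  -0.8] max [38.4 35.9  8. ]
scene tip 0.74 [ 11.6 -14.4 -81.8]
```

apply_moves(
  commands=[0.4,2.3,0,-0.004,0.011,0,1,0,0,-2,0,0,0,1,0,0,0,0,0,0,1],
)

```text
t: 14.5
tool_pos: [0.484, 0.3911, 0.2705]
orientation: [1.474, 2.773, -0.002]
force: [-0.1, 0.1, -1.6]
opening: 0.0202
```

```bash
python3 st.py
```

```text
14.5 [0.484  0.3911 0.2705] yjaw 34.0 z [ 0.    -0.002 -1.   ] q [ 0.6   0.18  1.34 -0.    1.62  0.  ] F [-0.1  0.1 -1.6] 0.02018457103225402
```

apply_moves(
  commands=[-0.1,0.5,-2,0,0,0,1,0,0,-1.5,0,0,0,1,0,0,0,0,0,0,1],
)

```text
t: 14.88
tool_pos: [0.4824, 0.395, 0.2323]
orientation: [1.475, 2.773, -0.004]
force: [-0.1, -0.1, -0.6]
opening: 0.0196
```

```bash
python3 st.py
```

```text
14.875 [0.4824 0.395  0.2323] yjaw 34.0 z [-0.001 -0.003 -1.   ] q [ 0.6   0.19  1.4  -0.    1.56  0.01] F [-0.1 -0.1 -0.6] 0.019604302385862304
```

apply_moves(
  commands=[0,0.1,-2,0,0,0,1,0,0,-2,0,0,0,1,0,0,-2,0,0,0,1,0,0,-2,0,0,0,1,0,0,-1.3,0,0,0,1,0,0,0,0,0,0,1],
)

```text
t: 15.62
tool_pos: [0.4813, 0.3951, 0.1313]
orientation: [-1.475, -2.773, 0.007]
force: [-0.3, -0.2, -0.4]
opening: 0.0199
```

```bash
python3 st.py
```

```text
15.625 [0.4813 0.3951 0.1313] yjaw 34.0 z [-0.003 -0.004 -1.   ] q [ 0.61  0.25  1.52 -0.    1.38  0.01] F [-0.3 -0.2 -0.4] 0.01992436488311079
```

apply_moves(
  commands=[0,0,-0.6,0,0,0,1,0,0,0,0,0,0,1,0,0,0,0,0,0,5,0,0,0,0,0,0,9.3,0,0,0,0,0,0,9.3,0,0,0,0,0,0,9.3,0,0,0,0,0,0,9.3],
)

```text
t: 16.5
tool_pos: [0.4835, 0.3967, 0.1291]
orientation: [1.474, 2.771, 0.002]
force: [0.0, -0.9, -1.2]
opening: 0.0652
```

```bash
python3 st.py
```

```text
16.5 [0.4835 0.3967 0.1291] yjaw 34.0 z [ 0.003  0.    -1.   ] q [ 0.61  0.25  1.52 -0.    1.37  0.01] F [ 0.  -0.9 -1.2] 0.06521647491208722
```

apply_moves(
  commands=[0,0,0,0,0,0,9.3,0,0,3,0,0,0,9.3,0,0,5,0,0,0,9.3,0,0,6,0,0,0,9.3,0,0,6,0,0,0,9.3,2,-4,0,0,0,0,9.3,2,-5,0,0,0,0,9.3,0,0,0,0,0,0,9.3],
)

```text
t: 17.5
tool_pos: [0.5221, 0.3034, 0.3347]
orientation: [1.471, 2.772, -0.0]
force: [0.2, -0.9, -0.0]
opening: 0.0931
```

```bash
python3 st.py
cat > hk2.py <<'E'
from h import *
for c in["side","scene"]:
    im,d=read_camera(c);X=cloud(c,d,d>0);L=np.hypot(X[:,0]-.482,X[:,1]-.396)<.06
    T=X[L&(X[:,2]>.16)&(X[:,2]<.178)];C=X[L&(X[:,2]>.1)&(X[:,2]<.112)]
    print(c,"top",T.mean(0).round(4),T[:,2].max().round(4),"collar",C[:,2].max().round(4),cv2.minEnclosingCircle((C[:,:2]*1000).astype(np.float32)))
    cv2.imwrite(f"pics/hk2{c}.png",im)
E
python3 hk2.py
cat > find.py <<'E'
from h import *
import sys
# wrist view measurement of object blobs above table
m=camera_model("wrist");im,d=read_camera("wrist");cv2.imwrite("pics/w_%.1f.png"%read_state()["t"],im)
X=cloud("wrist",d,d>=0,m) if 0 else None
msk=d>0;X=cloud("wrist",d,msk,m);H=np.zeros(d.shape,np.float32);H[msk]=X[:,2]
XX=np.zeros(d.shape+(3,));XX[msk]=X
ob=((H>.006)&(H<.06)&(np.hypot(XX[...,0],XX[...,1])>.2)).astype(np.uint8)
n,l,st,_=cv2.connectedComponentsWithStats(ob)
for i in range(1,n):
    if st[i,4]>150:
        Y=XX[l==i];(c,s,a)=cv2.minAreaRect((Y[:,:2]*1000).astype(np.float32));print(st[i,:4],"ctr",np.round(c,1),"size",np.round(s,1),"ang",round(a,1),"mean",(Y.mean(0)*1000).round(1),"zmax",np.percentile(Y[:,2],95).round(4),"bgr",im[l==i].mean(0).round())
E
python3 find.py
```

```text
17.5 [0.5221 0.3034 0.3347] yjaw 34.1 z [ 0.003 -0.002 -1.   ] q [ 0.44  0.12  1.29 -0.    1.73 -0.15] F [ 0.2 -0.9 -0. ] 0.09310851809723644
side top [0.4804 0.3892 0.1668] 0.1723 collar 0.1114 ((480.32037353515625, 394.87530517578125), 40.19066619873047)
scene top [0.4844 0.3919 0.1698] 0.1762 collar 0.1117 ((482.7786865234375, 395.56427001953125), 39.87660217285156)
[372   0  76  47] ctr [502.2 545. ] size [98.9 64.6] ang 38.2 mean [503.1 536.   38.5] zmax 0.0492 bgr [ 74. 111. 143.]
[467   0 112 149] ctr [699.7 600.2] size [130.1 230.3] ang 22.9 mean [697.2 600.2  11.7] zmax 0.0135 bgr [102. 151. 193.]
[164  82  22  66] ctr [276.6 229.9] size [ 34.9 105.3] ang 22.2 mean [277.6 231.4  11.3] zmax 0.0143 bgr [167. 173.  36.]
[410 115  23  37] ctr [612.6 427.7] size [19.9 55.4] ang 23.7 mean [608.5 426.5  35.3] zmax 0.0583 bgr [136. 151. 157.]
[428 117  29  38] ctr [644.7 441.4] size [27.9 55.6] ang 22.7 mean [649.7 444.3  35.2] zmax 0.0578 bgr [125. 150. 161.]
[431 153  77  96] ctr [750.5 386.5] size [  4.  176.6] ang 4.5 mean [750.3 389.9  34.3] zmax 0.0579 bgr [119. 121. 121.]
[500 167  73  94] ctr [868.5 437.2] size [ 94.4 190.5] ang 44.3 mean [885.  427.4  33.5] zmax 0.0574 bgr [115. 117. 117.]
[220 170  60  36] ctr [438.8 190.2] size [105.6  35.2] ang 9.3 mean [437.1 191.   11.3] zmax 0.0142 bgr [ 18. 114. 204.]
[193 234  21  20] ctr [417.5  53.2] size [34.6 33.3] ang 78.1 mean [419.1  53.9  11.2] zmax 0.014 bgr [197. 204. 203.]
[333 240  45  45] ctr [678.7 179.1] size [44.4 96. ] ang 73.6 mean [667.1 184.2  21.3] zmax 0.0253 bgr [151. 170. 174.]
[274 246  33  32] ctr [571.1 115.1] size [27.4 55.6] ang 81.6 mean [571.5 116.5  15.6] zmax 0.0209 bgr [44. 49. 51.]
[191 321 106  55] ctr [ 591.5 -108.6] size [226.7 153.4] ang 33.6 mean [ 608.5 -108.6   22.1] zmax 0.0452 bgr [ 75. 114. 161.]
[339 321  66  34] ctr [787.5  73.7] size [ 80.6 119.8] ang 4.3 mean [793.4  59.3  13.5] zmax 0.0255 bgr [136. 137. 127.]
```

apply_moves(
  commands=[2.5,-2,-1,0,0,0.14,9.3,2.5,-2.5,-2,0,0,0.15,9.3,2.5,-2.5,-3,0,0,0.15,9.3,2.5,-2.5,-3,0,0,0.15,9.3,2.5,-2,-3,0,0,0.1,9.3,0,0,0,0,0,0,9.3],
)

```text
t: 18.4
tool_pos: [0.644, 0.1983, 0.2075]
orientation: [-0.386, -3.113, -0.004]
force: [-1.2, 0.6, 0.6]
opening: 0.093
```

```bash
python3 st.py; python3 find.py
python3 - <<'E'
from h import *
im,d=read_camera("side");X=cloud("side",d,d>0)
B=X[(X[:,0]>.58)&(X[:,0]<.95)&(X[:,1]>.22)&(X[:,1]<.45)&(X[:,2]>.03)&(X[:,2]<.09)]
print(len(B)); 
for x in np.arange(.6,.95,.05):
    s=B[abs(B[:,0]-x)<.025]; 
    if len(s):print(x.round(2),s[:,1].min().round(3),s[:,2].max().round(3))
E
```

```text
18.4 [0.644  0.1983 0.2075] yjaw 75.9 z [-0.004  0.003 -1.   ] q [ 0.22  0.34  1.27  0.    1.54 -1.1 ] F [-1.2  0.6  0.6] 0.09302723618286278
[264   0  42  54] ctr [461.1 197.9] size [60.7 27.7] ang 8.7 mean [467.2 195.1  11.5] zmax 0.0143 bgr [ 15. 132. 226.]
[431   0  63  32] ctr [501.8 378.3] size [57.  16.5] ang 48.2 mean [503.3 374.   33.3] zmax 0.0571 bgr [80. 62. 44.]
[560   0  80  25] ctr [526.3 546.4] size [75.2 27. ] ang 80.5 mean [528.7 536.5  32.8] zmax 0.0487 bgr [ 61.  90. 116.]
[138   3  49  98] ctr [453.4  48.9] size [ 36.1 106.2] ang 83.8 mean [450.9  51.2  11.3] zmax 0.0143 bgr [178. 183. 181.]
[429  90 211 163] ctr [749.9 486.8] size [124.3 322.4] ang 22.9 mean [725.  508.2  18.2] zmax 0.0516 bgr [111. 147. 179.]
[  0  95 174 182] ctr [ 615.3 -137.4] size [255.3 271.5] ang 57.2 mean [ 587.3 -140.9   21.4] zmax 0.0448 bgr [ 79. 119. 164.]
[488  95  46  56] ctr [625.4 418.6] size [25.  59.9] ang 68.3 mean [624.8 412.8  35.9] zmax 0.058 bgr [154. 168. 172.]
[535 100  30  49] ctr [637.4 454.2] size [19.3 51. ] ang 74.5 mean [638.  458.4  43.9] zmax 0.0587 bgr [127. 154
[... 358 characters left out ...]
46.]
[545 229  30  31] ctr [801.3 474.8] size [71.1  4.2] ang 3.4 mean [801.1 474.7  35.3] zmax 0.0576 bgr [100. 102. 101.]
[387 244  18  47] ctr [791.4 258.1] size [18.7 71.3] ang 77.8 mean [767.8 260.9  31.8] zmax 0.0568 bgr [121. 124. 125.]
[233 252  98  40] ctr [777.3  96.3] size [ 63.8 132.7] ang 4.1 mean [765.9 112.4  13.4] zmax 0.0253 bgr [149. 151. 139.]
[230 321  49  13] ctr [827.8  47.1] size [68.2 22. ] ang 75.7 mean [823.3  38.4  22.5] zmax 0.0257 bgr [131. 135. 128.]
[419 324  33  30] ctr [904.2 290.4] size [ 4.6 33.2] ang 4.7 mean [904.  291.1  34.3] zmax 0.0571 bgr [132. 134. 134.]
1727
0.6 0.4 0.09
0.65 0.4 0.089
0.75 0.25 0.087
0.8 0.251 0.086
0.85 0.257 0.088
0.9 0.259 0.09
```

Run:
```python
from h import *
for c in["side","scene"]:
    im,d=read_camera(c);X=cloud(c,d,d>0)
    for y0,y1 in[(.24,.27),(.27,.31)]:
        B=X[(X[:,0]>.66)&(X[:,0]<.8)&(X[:,1]>y0)&(X[:,1]<y1)&(X[:,2]>.02)&(X[:,2]<.15)]
        if len(B)>3:print(c,y0,len(B),"xmin",np.sort(B[:,0])[:4].round(3),"zmax",np.sort(B[:,2])[-4:].round(3))
```

```text
side 0.24 226 xmin [0.755 0.756 0.756 0.757] zmax [0.085 0.086 0.086 0.087]
side 0.27 132 xmin [0.752 0.753 0.754 0.754] zmax [0.085 0.085 0.086 0.088]
scene 0.24 164 xmin [0.756 0.757 0.757 0.758] zmax [0.089 0.091 0.091 0.092]
scene 0.27 69 xmin [0.755 0.755 0.756 0.756] zmax [0.087 0.088 0.088 0.091]
```

apply_moves(
  commands=[1.6,-1.4,-3,0.003,-0.004,-0.026,9.3,0,0,-5,0,0,0,9.3,0,0,-4,0,0,0,9.3,0,0,0,0,0,0,9.3],
)

```text
t: 19.1
tool_pos: [0.6636, 0.1928, 0.1017]
orientation: [0.42, 3.092, 0.024]
force: [-0.6, 0.8, 0.2]
opening: 0.093
```

```bash
python3 st.py
```

```text
19.1 [0.6636 0.1928 0.1017] yjaw 74.5 z [ 0.023  0.012 -1.   ] q [ 0.2   0.42  1.36  0.01  1.34 -1.1 ] F [-0.6  0.8  0.2] 0.0930242581153731
```

apply_moves(
  commands=[-0.3,-0.9,-2,-0.012,0.023,0,9.3,0,0,-2,0,0,0,9.3,0,0,0,0,0,0,9.3],
)

```text
t: 19.48
tool_pos: [0.6633, 0.1851, 0.0657]
orientation: [0.421, 3.107, 0.003]
force: [0.1, 0.7, -0.6]
opening: 0.093
```

```bash
python3 st.py
```

```text
19.475 [0.6633 0.1851 0.0657] yjaw 74.6 z [ 0.006  0.001 -1.   ] q [ 0.2   0.47  1.37 -0.    1.3  -1.1 ] F [ 0.1  0.7 -0.6] 0.09297692824328146
```

apply_moves(
  commands=[-0.3,-0.1,-2.5,-0.001,0.006,0,9.3,0,0,-2,0,0,0,9.3,0,0,-1,0,0,0,9.3,0,0,0,0,0,0,3.5,0,0,0,0,0,0,3.5,0,0,0,0,0,0,3.5,0,0,0,0,0,0,3.5,0,0,0,0,0,0,3.5],
  squeeze=30,
)

```text
t: 20.48
tool_pos: [0.6617, 0.1843, 0.0094]
orientation: [0.422, 3.11, 0.002]
force: [0.2, -0.0, 0.2]
opening: 0.0476
```

```bash
python3 st.py
```

```text
20.475 [0.6617 0.1843 0.0094] yjaw 74.6 z [ 0.004  0.001 -1.   ] q [ 0.2   0.53  1.4   0.    1.21 -1.1 ] F [ 0.2 -0.   0.2] 0.0476196982608549
```

apply_moves(
  commands=[0,0,-0.4,0,0,0,4.7,0,0,0,0,0,0,3.5,0,0,0,0,0,0,3.5,0,0,0,0,0,0,3.5,0,0,3,0,0,0,3.5,0,0,4,0,0,0,3.5,0,0,4,0,0,0,3.5,0,0,0,0,0,0,3.5],
  squeeze=35,
)

```text
t: 21.48
tool_pos: [0.6588, 0.1838, 0.1148]
orientation: [-0.422, -3.111, 0.001]
force: [0.6, 0.2, -2.8]
opening: 0.0438
```

```bash
python3 st.py
python3 - <<'E'
from h import *
# tray geometry
for c in["side","scene"]:
    im,d=read_camera(c);X=cloud(c,d,d>0);cx=np.array([.582,-.813]);cy=np.array([.813,.582]);o=np.array([.687,-.2965])
    L=np.c_[(X[:,:2]-o)@np.stack([cx,cy],1),X[:,2]]
    F=L[(abs(L[:,0]+.245)<.03)&(abs(L[:,1])<.15)&(L[:,2]>.04)&(L[:,2]<.049)]
    print(c,"panel top x",np.percentile(F[:,0],[5,50,95]).round(4),"y",F[:,1].min().round(4),F[:,1].max().round(4))
    fl=L[(L[:,0]<-.12)&(L[:,0]>-.25)&(abs(L[:,1])<.14)&(L[:,2]>.012)&(L[:,2]<.02)];print(len(fl),np.percentile(fl,[1,99],axis=0).round(3).tolist())
    print([(round(q["conf"],2),w(c,q["point"]).round(4)) for q in spot_point("tray_floor",c)[:1]+spot_point("tray_hole",c)[:1]])
E
```

```text
21.475 [0.6588 0.1838 0.1148] yjaw 74.6 z [-0.002 -0.    -1.   ] q [ 0.2   0.42  1.34  0.    1.39 -1.1 ] F [ 0.6  0.2 -2.8] 0.04384785659134159
side panel top x [-0.246  -0.2419 -0.2397] y -0.1456 0.1413
3534 [[-0.24, -0.12, 0.014], [-0.121, 0.135, 0.02]]
[(0.71, array([ 0.5877, -0.1696,  0.0178])), (0.75, array([ 0.528 , -0.0777,  0.0309]))]
scene panel top x [-0.2475 -0.242  -0.2383] y -0.143 0.1447
1256 [[-0.243, -0.136, 0.013], [-0.16, 0.128, 0.02]]
[(0.61, array([ 0.5948, -0.1694,  0.017 ])), (0.87, array([ 0.5311, -0.078 ,  0.0348]))]
```

apply_moves(
  commands=[-0.3,-3,1,0,0,-0.1,3.5,-0.3,-5,0,0,0,-0.14,3.5,-0.3,-5,0,0,0,-0.14,3.5,-0.3,-5,0,0,0,-0.14,3.5,-0.3,-5,0,0,0,-0.12,3.5,-0.2,-4,0,0,0,-0.02,3.5,0,0,0,0,0,0,3.5,0,0,0,0,0,0,3.5],
)

```text
t: 22.78
tool_pos: [0.6301, -0.0936, 0.1062]
orientation: [-1.423, -2.769, 0.004]
force: [0.2, -0.1, -2.5]
opening: 0.0438
```

```bash
python3 st.py
```

```text
22.775 [ 0.6301 -0.0936  0.1062] yjaw 35.6 z [-0.026  0.011 -1.   ] q [-0.23  0.33  1.47  0.    1.37 -0.85] F [ 0.2 -0.1 -2.5] 0.04384530284203756
```

apply_moves(
  commands=[1,-1.7,-1,-0.011,-0.026,0,3.5,0,0,-2,0,0,0,3.5,0,0,0,0,0,0,3.5],
)

```text
t: 23.15
tool_pos: [0.6392, -0.1066, 0.0728]
orientation: [-1.429, -2.793, -0.0]
force: [-0.7, -0.1, -3.2]
opening: 0.0438
```

```bash
python3 st.py
```

```text
23.15 [ 0.6392 -0.1066  0.0728] yjaw 35.8 z [-0.003  0.002 -1.   ] q [-0.24  0.37  1.48  0.    1.29 -0.87] F [-0.7 -0.1 -3.2] 0.04378634548249774
```

apply_moves(
  commands=[0.1,-0.4,-2,-0.002,-0.003,0,3.5,0,0,-1.7,0,0,0,3.5,0,0,-0.9,0,0,0,3.5,0,0,0,0,0,0,3.5,0,0,0,0,0,0,3.5],
)

```text
t: 23.78
tool_pos: [0.6397, -0.1088, 0.023]
orientation: [-1.427, -2.796, 0.001]
force: [-0.4, 0.1, -2.3]
opening: 0.0434
```

```bash
python3 st.py
```

```text
23.775 [ 0.6397 -0.1088  0.023 ] yjaw 35.9 z [-0.002  0.001 -1.   ] q [-0.25  0.42  1.51  0.    1.21 -0.87] F [-0.4  0.1 -2.3] 0.04342243987269309
```

Release to 6 cm, rise, and look.

apply_moves(
  commands=[0,0,0,0,0,0,6,0,0,0,0,0,0,6,0,0,0,0,0,0,6,0,0,2,0,0,0,6,0,0,4,0,0,0,6,0,2,5,0,0,0.1,9.3,0,4,5,0,0,0.15,9.3,0,5,2,0,0,0.15,9.3],
)

```text
t: 24.78
tool_pos: [0.6408, -0.0017, 0.215]
orientation: [0.835, 3.023, -0.001]
force: [-0.1, 0.0, 0.1]
opening: 0.0853
```

apply_moves(
  commands=[0,2,0,0,0,0.13,9.3,0,0,0,0,0,0,9.3],
)

```text
t: 25.02
tool_pos: [0.6428, 0.0223, 0.2228]
orientation: [0.622, 3.064, 0.003]
force: [-0.2, -0.1, -0.2]
opening: 0.0925
```

```bash
python3 st.py; python3 find.py; ls pics | tail -3
```

```text
25.025 [0.6428 0.0223 0.2228] yjaw 67.1 z [ 0.015 -0.001 -1.   ] q [-0.04  0.23  1.37 -0.    1.53 -1.22] F [-0.2 -0.1 -0.2] 0.09252096327934324
[79  0 29 18] ctr [ 352.6 -152.7] size [32.8 18.4] ang 65.3 mean [ 352.5 -148.8   11.3] zmax 0.0144 bgr [33. 34. 35.]
[268   0  42  63] ctr [470.   50.9] size [26.9 72.1] ang 85.7 mean [475.5  47.5  11.6] zmax 0.0144 bgr [207. 212. 210.]
[604  12  36  51] ctr [629.2 417.7] size [27.9 56.8] ang 80.5 mean [627.9 412.2  30.4] zmax 0.0516 bgr [155. 167. 171.]
[357  64  33  52] ctr [571.5 114.9] size [26.7 55.3] ang 82.5 mean [571.7 114.1  16.2] zmax 0.021 bgr [48. 53. 54.]
[ 31  77 273 214] ctr [ 588.6 -162. ] size [311.9 250.9] ang 35.8 mean [ 573.8 -172.7   22.2] zmax 0.0445 bgr [ 80. 120. 164.]
[515 124 125 136] ctr [776.4 317.9] size [107.5 226.5] ang 39.5 mean [776.6 306.4  33.3] zmax 0.0573 bgr [124. 126. 126.]
[322 136  23  62] ctr [641.6  34.2] size [28.1 79.6] ang 68.3 mean [640.2  35.   14.5] zmax 0.016 bgr [214. 115.  52.]
[348 198 122  94] ctr [786.1  88.5] size [ 80.6 150.7] ang 4.7 mean [781.7  85.8  14.2] zmax 0.0254 bgr [152. 154. 142.]
[573 220  67  46] ctr [897.5 372.6] size [  5.1 112.5] ang 4.6 mean [898.2 367.1  29.9] zmax 0.0563 bgr [134. 136. 136.]
w_17.6.png
w_18.4.png
w_25.1.png
```

apply_moves(
  commands=[-0.1,1.2,-3,0.001,0.015,0.02,6,0,0,-4,0,0,0,6,0,0,-4,0,0,0,6,0,0,-3,0,0,0,6,0,0,0,0,0,0,6],
)

```text
t: 25.7
tool_pos: [0.6368, 0.0298, 0.0708]
orientation: [-0.617, -3.07, 0.004]
force: [0.4, -0.3, 0.5]
opening: 0.0601
```

```bash
python3 st.py
```

```text
25.7 [0.6368 0.0298 0.0708] yjaw 67.3 z [-0.01 -0.   -1.  ] q [-0.03  0.35  1.51 -0.    1.29 -1.21] F [ 0.4 -0.3  0.5] 0.06010836124785563
```

apply_moves(
  commands=[0.5,0.4,-2,0,-0.01,0.015,6,0,0,-2.3,0,0,0,6,0,0,-1.5,0,0,0,6,0,0,0,0,0,0,6],
)

```text
t: 26.2
tool_pos: [0.6424, 0.032, 0.0127]
orientation: [-0.604, -3.083, 0.001]
force: [-0.4, -0.6, -0.1]
opening: 0.06
```

```bash
python3 st.py
```

```text
26.2 [0.6424 0.032  0.0127] yjaw 67.8 z [-0. -0. -1.] q [-0.03  0.42  1.53 -0.    1.19 -1.21] F [-0.4 -0.6 -0.1] 0.06004775078022633
```

apply_moves(
  commands=[-0.1,0.2,-0.8,0,0,0,6,0,0,0,0,0,0,2,0,0,0,0,0,0,2,0,0,0,0,0,0,2,0,0,0,0,0,0,2,0,0,0,0,0,0,2,0,0,0,0,0,0,2],
  squeeze=20,
)

```text
t: 27.08
tool_pos: [0.6439, 0.034, 0.0079]
orientation: [0.604, 3.078, 0.001]
force: [-0.3, -0.8, -0.9]
opening: 0.0275
```

apply_moves(
  commands=[0,0,2.5,0,0,0,2,0,0,4,0,0,0,2,0,0,3,0,0,0,2,0,0,0,0,0,0,2],
)

```text
t: 27.58
tool_pos: [0.6423, 0.034, 0.1038]
orientation: [0.605, 3.081, -0.0]
force: [0.5, 0.1, -0.6]
opening: 0.028
```

```bash
python3 st.py
```

```text
27.575 [0.6423 0.034  0.1038] yjaw 67.8 z [ 0.002 -0.    -1.   ] q [-0.03  0.32  1.48 -0.    1.34 -1.21] F [ 0.5  0.1 -0.6] 0.02802347667904367
```

apply_moves(
  commands=[-1,-4,1,0,0,-0.14,2,-1.4,-5,0,0,0,-0.15,2,-1.4,-5,0,0,0,-0.15,2,-1,-4,0,0,0,-0.12,2,0,0,0,0,0,0,2,0,0,0,0,0,0,2],
)

```text
t: 28.32
tool_pos: [0.588, -0.1486, 0.1033]
orientation: [-1.451, -2.777, 0.002]
force: [0.0, -0.0, -1.5]
opening: 0.0274
```

```bash
python3 st.py
```

```text
28.325 [ 0.588  -0.1486  0.1033] yjaw 34.8 z [-0.008  0.003 -1.   ] q [-0.33  0.24  1.58 -0.    1.33 -0.94] F [ 0.  -0.  -1.5] 0.027422589163110998
```

apply_moves(
  commands=[0.5,-0.8,-2,-0.003,-0.008,0.01,2,0,0,-2.5,0,0,0,2,0,0,-2,0,0,0,2,0,0,0,0,0,0,2],
)

```text
t: 28.82
tool_pos: [0.5933, -0.1517, 0.0339]
orientation: [-1.427, -2.796, -0.0]
force: [0.5, -0.3, -0.1]
opening: 0.0275
```

```bash
python3 st.py
```

```text
28.825 [ 0.5933 -0.1517  0.0339] yjaw 35.9 z [-0.002  0.001 -1.   ] q [-0.33  0.32  1.62  0.    1.2  -0.96] F [ 0.5 -0.3 -0.1] 0.027457664870306275
```

apply_moves(
  commands=[0,-0.4,-0.9,0,0,0,2,0,0,0,0,0,0,2,0,0,0,0,0,0,4.5,0,0,0,0,0,0,4.5,0,0,0,0,0,0,4.5,0,0,3,0,0,0,4.5,0,0,5,0,0,0,4.5,-1,3,5,0,0,0,7],
)

```text
t: 29.82
tool_pos: [0.5819, -0.1261, 0.1558]
orientation: [-1.427, -2.792, 0.001]
force: [1.1, 0.4, -0.1]
opening: 0.0508
```

apply_moves(
  commands=[-2,5,3,0,0,0.15,9.3,-3,5,3,0,0,0.18,9.3,-3,4,0,0,0,0.18,9.3,-2,1,0,0,0,0.18,9.3,0,0,0,0,0,0.15,9.3,0,0,0,0,0,0,9.3],
)

```text
t: 30.58
tool_pos: [0.4838, 0.0265, 0.2254]
orientation: [0.122, 3.129, 0.005]
force: [1.0, -0.2, 0.1]
opening: 0.0932
```

```bash
python3 st.py; python3 find.py; ls -t pics | head -1
python3 - <<'E'
from h import *
m=camera_model("wrist")
for o in spot_point("key_a","wrist"):print(round(o["conf"],2),w("wrist",o["point"],m).round(4))
E
```

```text
30.575 [0.4838 0.0265 0.2254] yjaw 85.5 z [ 0.011  0.003 -1.   ] q [-0.05 -0.2   1.8   0.    1.53 -1.55] F [ 1.  -0.2  0.1] 0.09321321302476963
[443   0  32  17] ctr [300.4 197. ] size [35.7 17.7] ang 85.8 mean [299.7 195.8  12. ] zmax 0.0144 bgr [157. 162.  29.]
[121   4  69  84] ctr [ 311.7 -167.2] size [105.4  35.6] ang 26.3 mean [ 309.6 -166.8   11.4] zmax 0.0143 bgr [32. 33. 35.]
[432  85  36  85] ctr [438.5 189.5] size [106.8  35.1] ang 10.1 mean [435.9 187.8  11.4] zmax 0.0143 bgr [ 17. 129. 222.]
[328 104  29  84] ctr [452.5  49.1] size [ 35.3 105.6] ang 84.3 mean [449.1  49.4  11.5] zmax 0.0142 bgr [204. 209. 207.]
[572 126  67  57] ctr [476.8 377.5] size [33.  67.7] ang 75.3 mean [475.7 369.7  34.9] zmax 0.0577 bgr [83. 64. 46.]
[ 60 143 247 149] ctr [ 547.8 -163.7] size [359.1 208.3] ang 67.4 mean [ 536.2 -187.1   22.8] zmax 0.0453 bgr [ 82. 118. 158.]
[382 209  24  42] ctr [571.1 114.9] size [26.8 55.9] ang 81.6 mean [569.5 113.7  15.5] zmax 0.0208 bgr [43. 47. 48.]
[584 231  56  35] ctr [615.  423.8] size [22.2 53.1] ang 37.6 mean [613.8 418.2  33.8] zmax 0.0571 bgr [149. 163. 165.]
[200 321  76  51] ctr [ 727.8 -142.5] size [ 61.8 158.7] ang 43.9 mean [ 735.3 -142.6   24.1] zmax 0.0473 bgr [ 60.  94. 121.]
[329 324  98  32] ctr [775.3  87.6] size [ 61.1 150.7] ang 4.0 mean [764.2  92.9  14.2] zmax 0.0252 bgr [136. 138. 127.]
w_30.6.png
0.7 [ 0.4549  0.0475 -0.    ]
0.65 [ 0.6355 -0.1091  0.0148]
0.57 [4.430e-01 1.893e-01 2.000e-04]
```

View pics/w_30.6.png

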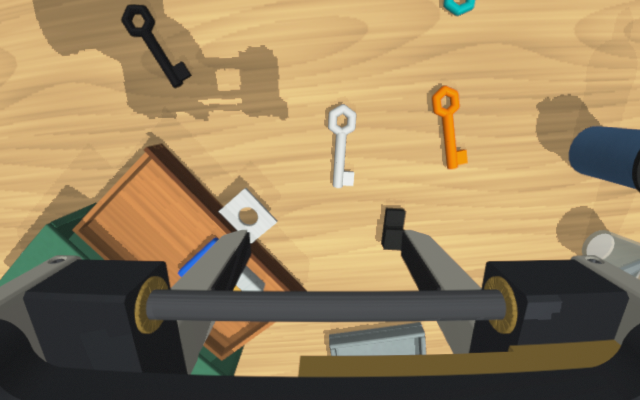

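Run:
```python
from h import *
m=camera_model("wrist");im,d=read_camera("wrist");msk=np.zeros(d.shape,bool);msk[100:192,322:362]=1
X=cloud("wrist",d,msk,m);X=X[X[:,2]>.009]
for a in np.arange(.398,.51,.008):
    s=X[abs(X[:,0]-a)<.004]; print(a.round(3),len(s),s[:,1].min().round(4),s[:,1].max().round(4)) if len(s) else 0
```

```text
0.398 5 0.0511 0.0559
0.406 114 0.0367 0.0642
0.414 129 0.0348 0.069
0.422 107 0.0342 0.0687
0.43 145 0.0342 0.067
0.438 69 0.0424 0.0589
0.446 65 0.0425 0.0545
0.454 63 0.041 0.054
0.462 61 0.0402 0.0536
0.47 62 0.0395 0.0517
0.478 64 0.0377 0.0512
0.486 82 0.037 0.0637
0.494 92 0.0353 0.0621
0.502 70 0.0348 0.0616
```

apply_moves(
  commands=[-1.6,1.1,-2,-0.003,0.011,-0.035,6,-1.5,1,-4,0,0,0,6,0,0,-4,0,0,0,6,0,0,-3,0,0,0,6,0,0,0,0,0,0,6],
)

```text
t: 31.35
tool_pos: [0.4528, 0.046, 0.0918]
orientation: [-0.21, -3.134, 0.002]
force: [0.0, 0.5, 1.3]
opening: 0.0599
```

```bash
python3 st.py
```

```text
31.35 [0.4528 0.046  0.0918] yjaw 82.3 z [-0.001 -0.001 -1.   ] q [-0.01 -0.17  2.02 -0.    1.29 -1.45] F [0.  0.5 1.3] 0.0599323528704028
```

apply_moves(
  commands=[0,0.15,-3,0,0,0.02,6,0,0,-2.5,0,0,0,6,0,0,-2,0,0,0,6,0,0,0,0,0,0,6],
)

```text
t: 31.85
tool_pos: [0.4581, 0.0465, 0.0213]
orientation: [0.189, 3.13, -0.001]
force: [0.1, -0.3, 0.3]
opening: 0.0603
```

```bash
python3 st.py
```

```text
31.85 [0.4581 0.0465 0.0213] yjaw 83.1 z [ 0.006 -0.001 -1.   ] q [-0.01 -0.06  2.06 -0.    1.13 -1.46] F [ 0.1 -0.3  0.3] 0.060285118642083406
```

apply_moves(
  commands=[-0.5,0.1,-1.3,0.001,0.006,0,6,0,0,-0.2,0,0,0,6,0,0,0,0,0,0,1,0,0,0,0,0,0,1,0,0,0,0,0,0,1,0,0,0,0,0,0,1,0,0,0,0,0,0,1,0,0,0,0,0,0,1],
  squeeze=30,
)

```text
t: 32.85
tool_pos: [0.4567, 0.0475, 0.0101]
orientation: [0.191, 3.129, 0.001]
force: [1.1, 1.3, 0.0]
opening: 0.011
```

```bash
python3 st.py
```

```text
32.85 [0.4567 0.0475 0.0101] yjaw 83.0 z [ 0.007  0.    -1.   ] q [-0.01 -0.04  2.07  0.    1.11 -1.46] F [1.1 1.3 0. ] 0.01102413993036694
```

apply_moves(
  commands=[0,0,0,0,0,0,4,0,0,0,0,0,0,4,-0.3,0,-0.6,0,0.006,0,4,0,0,0,0,0,0,4,0,0,0,0,0,0,4],
)

```text
t: 33.48
tool_pos: [0.4531, 0.0474, 0.0033]
orientation: [-0.191, -3.135, 0.0]
force: [-0.1, 0.3, 0.2]
opening: 0.0401
```

```bash
python3 st.py
```

```text
33.475 [0.4531 0.0474 0.0033] yjaw 83.0 z [-0.001 -0.    -1.   ] q [-0.01 -0.03  2.08 -0.    1.1  -1.46] F [-0.1  0.3  0.2] 0.04008757659740522
```

apply_moves(
  commands=[0,0,0,0,0,0,1,0,0,0,0,0,0,1,0,0,0,0,0,0,1,0,0,0,0,0,0,1,0,0,3,0,0,0,1,0,0,4,0,0,0,1,0,0,3,0,0,0,1,0,0,0,0,0,0,1],
)

```text
t: 34.48
tool_pos: [0.4514, 0.0474, 0.105]
orientation: [-0.191, -3.133, 0.001]
force: [0.5, -0.2, -0.7]
opening: 0.013
```

```bash
python3 st.py
python3 - <<'E'
from h import *
t=read_state()["tool_pos"]
for c in["side"]:
    im,d=read_camera(c);X=cloud(c,d,d>0);L=(np.hypot(X[:,0]-t[0],X[:,1]-t[1])<.07)&(X[:,2]>t[2]-.03)&(X[:,2]<t[2]+.03)
    hsv=X[L];print(len(hsv),((hsv.min(0)-t)*1000).round(),((hsv.max(0)-t)*1000).round())
    p=pix(c,t)[0].astype(int);cv2.imwrite("pics/key.png",cv2.resize(im[p[1]-45:p[1]+45,p[0]-60:p[0]+60],None,fx=6,fy=6,interpolation=2))
E
```

```text
34.475 [0.4514 0.0474 0.105 ] yjaw 83.0 z [-0.003 -0.    -1.   ] q [-0.01 -0.19  2.01 -0.    1.32 -1.46] F [ 0.5 -0.2 -0.7] 0.01295732084551776
310 [-54. -25.  -2.] [51. 20. 30.]
```

View pics/key.png

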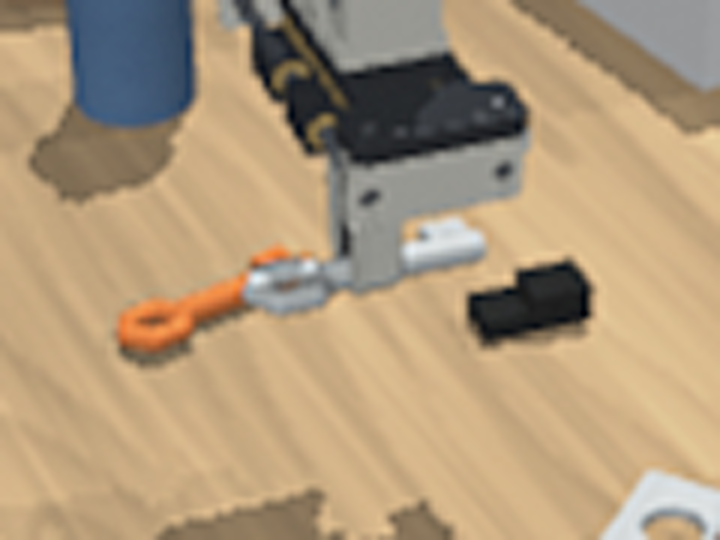

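apply_moves(
  commands=[1.2,-3,1,0,0,-0.1,1,1.6,-4.5,0,0,0,-0.15,1,1.6,-4.5,0,0,0,-0.15,1,1.6,-4.5,0,0,0,-0.15,1,1.6,-4,0,0,0,-0.15,1,1,-3,0,0,0,-0.1,1,0,0,0,0,0,0,1,0,0,0,0,0,0,1],
)

```text
t: 35.52
tool_pos: [0.5293, -0.1916, 0.0966]
orientation: [-1.418, -2.774, -0.007]
force: [-0.4, -0.3, -2.2]
opening: 0.0134
```

```bash
python3 st.py
```

```text
35.525 [ 0.5293 -0.1916  0.0966] yjaw 35.9 z [-0.021  0.016 -1.   ] q [-0.44  0.15  1.7   0.01  1.32 -1.07] F [-0.4 -0.3 -2.2] 0.013384153475170144
```

apply_moves(
  commands=[1,-0.2,-1.5,-0.016,-0.021,0,1,0,0,-2,0,0,0,1,0,0,-2,0,0,0,1,0,0,0,0,0,0,1],
)

```text
t: 36.02
tool_pos: [0.5371, -0.1878, 0.0376]
orientation: [-1.415, -2.801, -0.001]
force: [-0.3, 0.7, -0.1]
opening: 0.0132
```

```bash
python3 st.py
```

```text
36.025 [ 0.5371 -0.1878  0.0376] yjaw 36.4 z [-0.003  0.002 -1.   ] q [-0.43  0.21  1.74  0.    1.19 -1.06] F [-0.3  0.7 -0.1] 0.013200632160334205
```

apply_moves(
  commands=[0.2,-0.4,-1.2,0,0,0,1,0,0,-0.4,0,0,0,1,0,0,0,0,0,0,1,0,0,0,0,0,0,4,0,0,0,0,0,0,4,0,0,0,0,0,0,4],
)

```text
t: 36.78
tool_pos: [0.5411, -0.1919, 0.0236]
orientation: [1.413, 2.805, 0.001]
force: [-0.7, 1.0, -0.8]
opening: 0.0378
```

apply_moves(
  commands=[0,0,2,0,0,0,4,0,0,4,0,0,0,4,0,0,5,0,0,0,2,-2.5,3.5,4,0,0,0,0,-2.5,3.5,3,0,0,0,0,-2.5,4,0,0,0,0,0,-2.5,4,0,0,0,0,0,0,0,0,0,0,0,0],
)

```text
t: 37.78
tool_pos: [0.4394, -0.0386, 0.2224]
orientation: [1.409, 2.792, 0.008]
force: [0.9, -0.1, 0.3]
opening: 0.0003
```

```bash
python3 st.py
python3 - <<'E'
from h import *
im,d=read_camera("side");cv2.imwrite("pics/tray.png",cv2.resize(im[150:390,180:500],None,fx=2.4,fy=2.4,interpolation=2))
c="side"
for q in["key_a","fob_blue","padlock","fob_red"]:
  for o in spot_point(q,c)[:4]:
    if o["conf"]>.2:print(q,round(o["conf"],2),w(c,o["point"]).round(3))
E
```

```text
37.775 [ 0.4394 -0.0386  0.2224] yjaw 36.4 z [ 0.015 -0.002 -1.   ] q [-0.2  -0.33  1.91  0.    1.55 -0.84] F [ 0.9 -0.1  0.3] 0.00034702954396477606
key_a 0.62 [ 0.442  0.187 -0.005]
key_a 0.58 [ 0.539 -0.197  0.014]
key_a 0.51 [0.279 0.236 0.003]
padlock 0.74 [ 0.638 -0.108  0.016]
padlock 0.55 [ 0.597 -0.155  0.018]
```

View pics/tray.png

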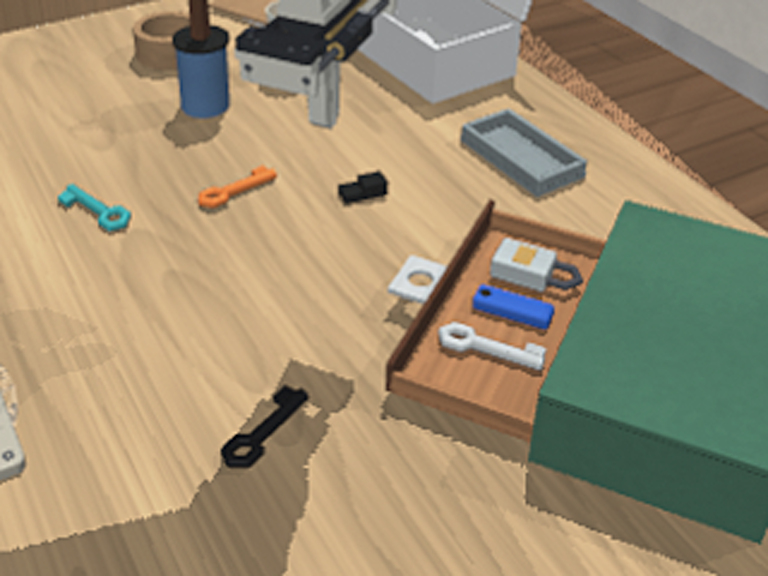

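apply_moves(
  commands=[2.6,0.7,-2,0.002,0.015,-0.014,0,2.7,0.7,-4,0,0,0,0,0,0,-4,0,0,0,0,0,0,-4,0,0,0,0,0,0,-2,0,0,0,0,0,0,0,0,0,0,0],
)

```text
t: 38.78
tool_pos: [0.4961, -0.0324, 0.0544]
orientation: [-1.45, -2.781, 0.005]
force: [0.8, -0.4, 0.2]
opening: 0.0007
```

```bash
cat >> st.py <<'E'
D=s["tool_pos"][:2]-[.687,-.2965];print("cab",(D@[.582,-.813]).round(4),(D@[.813,.582]).round(4))
E
python3 st.py
```

```text
38.775 [ 0.4961 -0.0324  0.0544] yjaw 34.9 z [-0.006 -0.001 -1.   ] q [-0.17  0.01  1.93 -0.    1.21 -0.78] F [ 0.8 -0.4  0.2] 0.0006505219627689006
cab -0.3259 -0.0015
```

apply_moves(
  commands=[-0.5,0.8,-1.5,0.001,-0.006,0.012,0,0,0,-1.5,0,0,0,0,0,0,-0.8,0,0,0,0,0,0,0,0,0,0,0],
)

```text
t: 39.28
tool_pos: [0.4924, -0.0247, 0.0159]
orientation: [1.435, 2.792, 0.002]
force: [0.5, 0.0, 0.0]
opening: 0.0001
```

```bash
python3 st.py
```

```text
39.275 [ 0.4924 -0.0247  0.0159] yjaw 35.6 z [ 0.003  0.    -1.   ] q [-0.15  0.04  1.97  0.    1.12 -0.78] F [0.5 0.  0. ] 7.840109936697442e-05
cab -0.3342 -0.0
```

apply_moves(
  commands=[0.5,-0.7,0,0,0,0,0,0.9,-1.2,0,0,0,0,0,1,-1.4,0,0,0,0,0,1,-1.4,0,0,0,0,0,1,-1.4,0,0,0,0,0,1,-1.4,0,0,0,0,0,0.7,-1,0,0,0,0,0,0,0,0,0,0,0,0],
)

```text
t: 40.28
tool_pos: [0.5597, -0.1172, 0.0174]
orientation: [1.436, 2.789, 0.004]
force: [-0.2, 0.7, -0.4]
opening: 0.0005
```

```bash
python3 st.py
```

```text
40.275 [ 0.5597 -0.1172  0.0174] yjaw 35.5 z [ 0.006  0.    -1.   ] q [-0.3   0.24  1.75  0.    1.15 -0.92] F [-0.2  0.7 -0.4] 0.0004777072321600187
cab -0.2198 0.0009
```

apply_moves(
  commands=[0.6,-0.8,0,0,0.006,0,0,0.8,-1.2,0,0,0,0,0,0.8,-1.2,0,0,0,0,0,0.4,-0.6,0,0,0,0,0,0,0,0,0,0,0,0],
)

```text
t: 40.9
tool_pos: [0.5873, -0.1573, 0.0173]
orientation: [-1.437, -2.793, 0.0]
force: [-0.3, 0.1, -0.2]
opening: 0.0003
```

```bash
python3 st.py
```

```text
40.9 [ 0.5873 -0.1573  0.0173] yjaw 35.6 z [-0.001  0.    -1.   ] q [-0.35  0.33  1.64  0.    1.17 -0.97] F [-0.3  0.1 -0.2] 0.00032733948107197084
cab -0.1711 -0.0
```

apply_moves(
  commands=[0.3,-0.4,0,0,0,0,0,0.3,-0.4,0,0,0,0,0,0.2,-0.3,0,0,0,0,0],
)

```text
t: 41.28
tool_pos: [0.5951, -0.1683, 0.0171]
orientation: [-1.436, -2.792, 0.0]
force: [0.0, 1.8, 0.1]
opening: 0.0008
```

```bash
python3 st.py
```

```text
41.275 [ 0.5951 -0.1683  0.0171] yjaw 35.6 z [-0.002  0.001 -1.   ] q [-0.36  0.36  1.61  0.    1.18 -0.98] F [0.  1.8 0.1] 0.0007695267723810675
cab -0.1577 -0.0001
```

apply_moves(
  commands=[0.2,-0.3,0,0,0,0,0,0.2,-0.3,0,0,0,0,0],
)

```text
t: 41.52
tool_pos: [0.5957, -0.1691, 0.017]
orientation: [-1.429, -2.782, -0.006]
force: [-14.7, 17.7, 18.0]
opening: 0.0004
```

```bash
python3 st.py
```

```text
41.525 [ 0.5957 -0.1691  0.017 ] yjaw 35.6 z [-0.011  0.01  -1.   ] q [-0.36  0.37  1.59  0.01  1.19 -0.99] F [-14.7  17.7  18. ] 0.0003824222492310277
cab -0.1567 -0.0001
```

apply_moves(
  commands=[-1,1.4,0,0,0,0,0,-1.5,2,0,0,0,0,0,0,0,4,0,0,0,0,0,0,6,0,0,0,0,-3,4,6,0,0,0,0,-3,4,4,0,0,0,0,0,0,0,0,0,0,0,0,0,0,0,0,0,0],
)

```text
t: 42.52
tool_pos: [0.5158, -0.0632, 0.2096]
orientation: [-1.431, -2.785, -0.005]
force: [0.4, 0.1, 0.9]
opening: 0.0005
```

```bash
python3 st.py; python3 hk2.py; python3 cup.py
python3 - <<'E'
from h import *
for c in["side","scene"]:
    im,d=read_camera(c)
    if c=="side":
        X=cloud(c,d,d>0);L=np.c_[(X[:,:2]-[.687,-.2965])@np.array([[.582,.813],[-.813,.582]]),X[:,2]]
        T=L[(abs(L[:,1])<.025)&(L[:,2]>.026)&(L[:,2]<.034)&(L[:,0]>-.25)&(L[:,0]<-.1)];print("tongue tip",np.percentile(T[:,0],3).round(4))
        cv2.imwrite("pics/fin.png",cv2.resize(im[130:390,180:580],(800,520),interpolation=2))
    for q in["tray_hole","tumbler","key_dish","tape_roll","door_wedge"]:
        for o in spot_point(q,c)[:1]:print(c,q,round(o["conf"],2),w(c,o["point"]).round(3))
E
```

```text
42.525 [ 0.5158 -0.0632  0.2096] yjaw 35.6 z [-0.008  0.008 -1.   ] q [-0.22 -0.07  1.71  0.01  1.51 -0.85] F [0.4 0.1 0.9] 0.0004660340806278553
cab -0.2893 -0.0034
side top [0.4807 0.3895 0.1669] 0.1736 collar 0.112 ((480.94146728515625, 391.9581298828125), 39.558101654052734)
scene top [0.4843 0.3928 0.1692] 0.1743 collar 0.1118 ((482.8956604003906, 397.99810791015625), 41.057498931884766)
side zmax 0.1036
31 ((472.63604736328125, 373.50311279296875), 30.850976943969727) [(0.8, array([0.4793, 0.3979, 0.0007]))]
scene zmax 0.1039
17 ((504.2331848144531, 384.2161865234375), 22.33750343322754) []
tongue tip -0.1485
side tray_hole 0.81 [ 0.616 -0.195  0.028]
side tumbler 0.87 [ 0.63   0.439 -0.002]
side key_dish 0.84 [0.789 0.089 0.004]
side tape_roll 0.7 [ 0.49   0.561 -0.001]
side door_wedge 0.61 [ 0.57   0.12  -0.002]
scene key_dish 0.8 [0.791 0.086 0.002]
scene tape_roll 0.97 [0.491 0.562 0.004]
scene door_wedge 0.4 [ 0.571  0.115 -0.001]
```

View pics/fin.png

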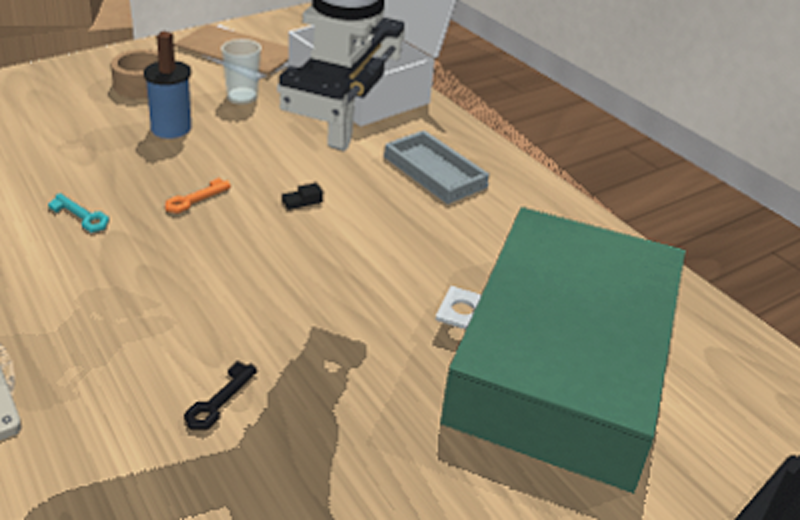

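Tray shut, hook upright in its cup, bystanders in place.

```bash
python3 -c "
from plant import *
print(close_job())"
```

```text
the job is handed in; nothing more can be done
None
```

The job is done and handed in at about 43 s on the robot's clock. I pulled the hook from its cup, drew the tray out about 145 mm with the pin in the finger hole, and put the hook back. I then laid the padlock, the blue fob and the silver key in the tray and pushed it shut.

What the last checks showed:
- **Tray:** it met its stop at about 23 N. The tongue tip then measured 148.5 mm in front of the cabinet's centre, where 148 mm means fully shut.
- **Contents:** all three things lay inside the tray before the push. I could not see them once it was shut. No second key or red fob showed in any picture, so I took them as absent.
- **Hook and cup:** both looked upright. The collar and the top of the handle stand at the same heights as at the start.
- **Bystanders:** the key dish, tape roll and door wedge were found within a few mm of where they started, by both cameras. The networks found the tumbler only in the side camera, also within a few mm. The black, orange and turquoise keys were not touched.

Two things did not go cleanly:
- **First grip on the key:** it was too high on the shank (11 mm opening instead of 14), so I opened, went lower and gripped it again.
- **Last cup-rim fits:** they disagreed between the cameras because the collar hides most of the rim. For the hook's seat I relied on the collar and handle measurements.

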